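# Hold the valve test stand's guard open at 60 degrees for its new strut

### The arm

A 7-joint arm with a two-finger parallel gripper is mounted at the origin on a cart in front of the work surface, level with it; the furniture and walls round the work are solid. World frame = base frame: x ahead of the robot, y to its left, z up, the work surface at z = 0. Lengths are in m, angles in rad, forces in N, time in s.
With the tool pointing down it reaches from about 0.4 to 0.875 m from the base axis. Payload 19.3 kg.
Tool frame: the origin (TCP) lies midway between the tips of the shut fingers; the grasp point (between the pads) lies 19 mm behind it (arm.grip_point_offset is the distance from the TCP to the grasp point, in m); z points along the fingers, y is the line along which they close (so a half turn about z gives the same grasp; the last joint's range is limited). The gripper opens to 85 mm and grips with 20 to 120 N. Pads are 22 mm wide; open, the fingers measure 114 mm over their backs; the gripper's body (76 mm by 85 mm) begins 54 mm behind the grasp point. The pads swing forward as they close: fully open they stand 13 mm farther back than shut.
Start: joints at [1.052, 0.521, -0.036, 1.599, 0.021, 1.021, -0.113], TCP at [0.271, -0.563, 0.231] pointing down, gripper open.
Joint ranges: [-2.91, 2.91], [-0.3, 2.13], [-1.5, 1.42], [0.17, 2.43], [-1.26, 4.41], [0.16, 1.93], [-2.52, 2.52]. Speed limits (rad/s): [1.89, 1.89, 2.39, 2.39, 3.01, 3.01, 3.01].

### API

Orientations are given as a unit quaternion [x, y, z, w].
In Python, from plant import monitor, optics, arm, spotter gives the robot as it stands. The module is installed in compiled form; this text tells all that it offers.
- The arm moves only by the tool jog_arm, never from a script. Its argument "plan" is a list of rows, each a list of 7 numbers: the shift along the tool's x, y, z scaled (see below), then the turn, a rotation vector about the tool's x, y, z scaled (see below), then the finger opening in mm, from 0 to 85.4. In form: [[tx, ty, tz, ax, ay, az, claw], ...]. A call has 1 to 12 rows; each row shifts and turns the commanded pose from where the row before left it, along the tool's axes as they then stand; what a row does not reach is not made up. The controller multiplies each number of a shift by 0.025 m and each number of a turn by 0.08 rad. A row lasts 1/12 s, in which the tool goes at most 41.7 mm and 7.16 degrees, less where a joint would pass 70% of its speed; a pose out of reach is approached as far as the arm can. A call with a number of a shift or a turn outside -1 to 1 is refused whole. A call with a gripper value outside its range is refused whole. The fingers move at their own pace and stop on an object; the grip force is fixed at half the most. Time passes only in rows, so rows that do not move let the fingers close. It gives the time, the measured TCP pose, the force, the opening and the grip force at its end, in the units of the state.
- monitor.sense(): the state, without advancing time (a new reading comes with each control period).
- optics.camera(name): name is "scene" or "top" or "wrist"; returns a dict with "color" (420x560x3 uint8, red, green, blue), "fx", "fy", "cx", "cy" (pixels), "k1" (the pictures are not rectified: a ray, as slopes to the right and down, at radius r is drawn at 1 + k1 r^2 times it, then the intrinsics apply), "R" (3x3) and "t" (3): a world point X has camera coordinates R X + t; the wrist camera has in their place "hand_eye" (4x4, takes a point from camera to tool coordinates, whose origin is the TCP and whose axes are the flange's). Camera axes: x right, y down, z forward; pixel columns grow to the right and rows downward; lengths in m; the calibration is good to about 2 mm. A picture is of the moment at which its call begins: read the wrist's pose just before it. There is no depth.
- arm.job_done(): hands the job in; it is judged then, once.
Trained networks look in a picture, given as the dict that the camera call returned (one of the last four; its "shot" number tells which), for a name from the list of things; names that differ only in an ending like _2 or _b are one class to them, and where a whole thing is asked for, a point or a joint stands for the part that bears it (a point fixed in the world has none). Each returns a list of dicts, best first, with "p" (0 to 1); they miss things now and then, are a little off and sometimes report something else, mostly with a low value. They report only what shows in the picture. A call takes as long as a camera call. They do not tell look-alikes from the thing itself.
- spotter.silhouettes(picture, thing): "mask" (420x560 bool, what is visible of it) and "bbox" ([left, top, right, bottom] in pixels, round what is visible of it).
The state is a dict: "time": time; "joints": joint angles; "qd": joint speeds; "joint_torque": joint torques, N m; "eef_pos": TCP position; "tool_rot": TCP orientation; "contact_force": force on the tool from outside, world axes, zero at the start; "torque": the same for the moment, N m; "finger_gap": opening from 0.0 (shut) to 1.0 (fully open); "finger_force": force on a finger pad.
Only numpy, scipy, OpenCV 4.12 (cv2) and the standard library are available. Lean on these libraries where they do the work, as an engineer would, in place of code of your own. Each camera call takes 0.05 s, during which the arm holds its last target. There are 200 camera calls.

### The job

The gas strut of the valve test stand has been taken off, so its clear guard no longer stays up by itself. Press the release button on the control pod fully down and let it come back up, which unlatches the guard; then raise the guard by its bar handle to 60 degrees from shut and finish while still holding it there, still, so that a fitter can clip the new strut on. Leave the tools and parts lying round the stand where they are.

Things in the scene. Friction and masses are not known exactly. Their poses are not given: they have to be found in the camera images.
- test_stand: Fixed valve test stand: low grey casing, deck 280 x 280 mm, 45 mm above the bench. Origin on the bench; +x to its back, +y to its left, z up. Front edge 150 mm before the origin. A clear box-shaped guard (170 x 240 mm, front face 60 mm before the origin, top 142 mm above the bench) covers a valve. Before it: a gauge at the left (to 105 mm high), a latch, at the right the control pod.
- release_button_top (a point): Middle of the top face of the release button: a round black push button, 26 mm across, in a steel collar on the small grey control pod (56 x 56 mm) at the right front corner of the deck; its top is 91 mm above the bench when up. It is pressed straight down.
- release_button (a joint): Travel of the release button in m: 0 up, 0.006 fully down. A spring brings it back; about 2 N moves it, 5 to 8 N press it fully down. Fully down, it draws back the latch hook, and a sprung plunger lifts the front of the guard about 18 mm, where the guard stays after the button has come up.
- guard (a joint): Opening of the guard in rad about its level hinge at the top of its back: 0 shut and latched (it cannot be lifted then), about 0.11 when unlatched and standing on the plunger, 1.047 at 60 degrees, at most 1.75; the front rises as it grows. It turns freely, weighs about 0.6 kg, needs about 4 N at the handle and falls back from any angle when let go.
- guard_hinge (a point): Middle of the guard's hinge axis, 140 mm above the bench, 110 mm behind the stand's origin. The axis runs along the stand's y.
- guard_handle: Round steel bar handle, 12 mm thick, clear grip 78 mm long between two legs, along the stand's y. Origin at the middle of the bar: with the guard shut, 215 mm before the hinge axis and 20 mm below it (120 mm above the bench), 45 mm before the guard's front face (39 mm gap behind the bar for a finger). It turns with the guard about the hinge. Axes as the stand's when shut.
- gas_strut: The new gas strut, loose on the bench left of the stand, for the fitter: dark tube and thin steel rod with black end sockets, 210 mm long, 18 mm high. Leave it. Origin under its middle.
- spanner: Open and ring spanner, 165 mm long, 6 mm high, lying left of the stand. Leave it. Origin under its middle.
- hex_fitting: Standing hexagon pipe fitting, 34 mm wide, 82 mm high, right of the stand. Leave it. Origin under its middle.
Mind the look-alikes: they are no part of the job. What is shaped like the hex_fitting but blue or purple is not meant.

How it is judged:
By the outcome, as a careful person would: the job done as asked, in the order asked, and still so for the second after the job is handed in, while the arm keeps its last pose, push and grip.
It also fails if it takes over 51 s, if anything falls off the work surface, if the arm or the gripper's body presses on something with over 40 N, if the wrist force passes 120 N, or if a joint passes its speed limit or range.

## Working session

There is one attempt and no reset: what is moved stays moved. The work goes in short steps, Python scripts to look and compute and a tool call to move; the robot and the scene stay as the last step left them, time stands still between calls to the robot, and variables do not carry over. Pictures are saved under pics/ and viewed, at most 10 in all, crops included, and the job is handed in when it is done.

Besides the shell and the picture viewer there is one more tool, called after ">>>" by a JSON object that holds its "name" and its "arguments". jog_arm: Moves the arm, as the interface text tells. Shifts and turns lie within -1 to 1; 1 stands for 0.025 m of shift or 0.08 rad of turn. Its arguments: {"type":"object","properties":{"plan":{"type":"array","items":{"type":"array","items":{"type":"number"}}}},"required":["plan"]}

```bash
mkdir -p pics
cat > h.py <<'E'
import numpy as np, cv2
from scipy.spatial.transform import Rotation as Ro
from plant import monitor, optics, arm, spotter
def cam(n):
    s=monitor.sense(); p=optics.camera(n)
    if n=="wrist":
        T=np.eye(4);T[:3,:3]=Ro.from_quat(s['tool_rot']).as_matrix();T[:3,3]=s['eef_pos']
        M=np.linalg.inv(T@np.array(p['hand_eye']));p['R'],p['t']=M[:3,:3],M[:3,3]
    return p
def proj(p,X):
    c=np.atleast_2d(X)@np.array(p['R']).T+np.array(p['t']);s=c[:,:2]/c[:,2:]
    s=s*(1+p['k1']*(s**2).sum(1,keepdims=True));return s*[p['fx'],p['fy']]+[p['cx'],p['cy']]
def ray(p,uv):
    d=(np.array(uv,float)-[p['cx'],p['cy']])/[p['fx'],p['fy']];s=d.copy()
    for _ in range(20): s=d/(1+p['k1']*(s@s))
    R=np.array(p['R']);return -R.T@np.array(p['t']),R.T@np.r_[s,1]
def atz(p,uv,z):
    o,d=ray(p,uv);return o+d*(z-o[2])/d[2]
def save(p,n): cv2.imwrite(f'pics/{n}.png',p['color'][:,:,::-1])
E
python3 - <<'E'
from h import *
for n in("scene","top"):
    p=cam(n);save(p,n+'0')
    print(n,p['fx'],p['k1'],"cam pos",-np.array(p['R']).T@p['t'])
    for th,z in(("test_stand",.045),("release_button_top",.091),("release_button",.091),("guard",.1),("guard_handle",.12),("hex_fitting",.04),("gas_strut",.01),("spanner",.003)):
        for r in spotter.silhouettes(p,th)[:3]:
            m=r['mask'];v,u=np.nonzero(m)
            print(th,round(r['p'],2),r['bbox'],m.sum(),atz(p,[u.mean(),v.mean()],z).round(3))
print(monitor.sense())
E
```

```text
scene 406.02373356040687 -0.10852827777239082 cam pos [-0.14976529  0.63499014  0.70619781]
test_stand 0.58 [184.7, 167.5, 330.2, 288.7] 10710 [0.623 0.158 0.045]
release_button_top 0.5 [308.8, 213.5, 317.3, 221.0] 62 [0.505 0.052 0.091]
guard 0.85 [195.3, 168.3, 304.2, 253.3] 6191 [0.632 0.171 0.1  ]
guard_handle 0.77 [248.8, 204.9, 296.6, 233.0] 322 [0.527 0.16  0.12 ]
hex_fitting 0.63 [341.7, 168.7, 351.7, 199.6] 193 [ 0.645 -0.198  0.04 ]
hex_fitting 0.6 [344.5, 184.4, 356.2, 213.5] 255 [ 0.575 -0.158  0.04 ]
hex_fitting 0.57 [323.3, 179.5, 334.5, 202.3] 201 [ 0.637 -0.13   0.04 ]
gas_strut 0.7 [154.8, 313.6, 251.5, 358.3] 619 [0.387 0.435 0.01 ]
spanner 0.7 [127.3, 262.2, 183.0, 271.9] 156 [0.683 0.462 0.003]
top 432.72663183889495 0.019255450113327105 cam pos [0.38578222 0.13672538 1.19849374]
test_stand 0.96 [214.7, 130.3, 330.2, 243.7] 11157 [0.609 0.165 0.045]
release_button_top 0.46 [310.1, 218.6, 319.7, 230.3] 78 [0.503 0.052 0.091]
guard 0.87 [215.5, 133.7, 323.0, 219.4] 7171 [0.632 0.166 0.1  ]
guard_handle 0.85 [249.3, 200.3, 294.6, 222.7] 372 [0.52  0.162 0.12 ]
hex_fi
[... 429 characters left out ...]
joints': array([ 1.05176708,  0.52142337, -0.03628776,  1.59951321,  0.02121199,
        1.02111416, -0.11280762]), 'qd': array([-0.0005501 ,  0.00178439,  0.00033493,  0.00113131, -0.00074431,
       -0.000336  , -0.00026361]), 'joint_torque': array([ 6.10428633e-04, -9.26827240e+01,  1.97918370e+00, -3.70242262e+01,
        1.82024430e-02,  1.92831707e-03, -8.52057497e-05]), 'eef_pos': array([ 0.27115228, -0.5630937 ,  0.23127162]), 'tool_rot': array([ 9.74930620e-01,  2.22509067e-01, -1.85854380e-05, -3.24837970e-05]), 'contact_force': array([0.11012394, 0.02490394, 0.51567311]), 'torque': array([ 0.01495289, -0.02441567,  0.00331921]), 'finger_force': 0.0, 'finger_gap': 0.99827807354205}
```

Run:
```python
import cv2
a=cv2.imread('pics/top0.png')[100:310,120:420];cv2.imwrite('pics/topc.png',cv2.resize(a,None,fx=2.6,fy=2.6,interpolation=2))
a=cv2.imread('pics/scene0.png')[150:370,120:370];cv2.imwrite('pics/scenec.png',cv2.resize(a,None,fx=2.7,fy=2.7,interpolation=2))
```

```text
(no output)
```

View pics/topc.png

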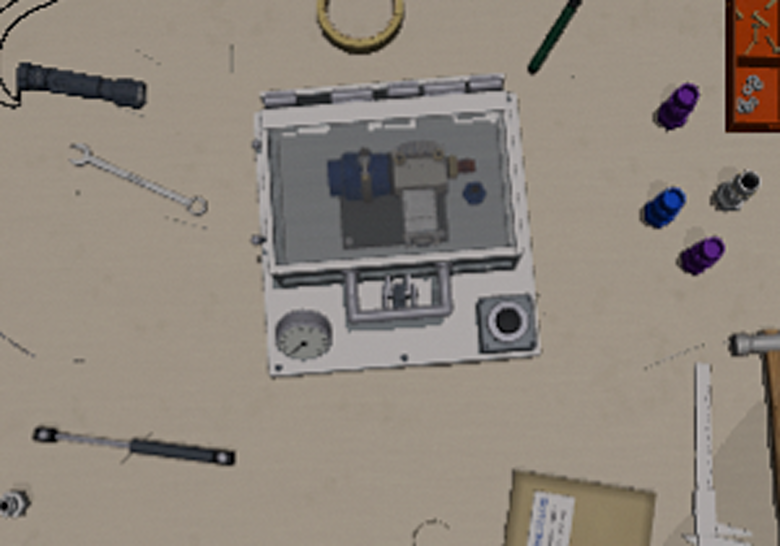

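View pics/scenec.png

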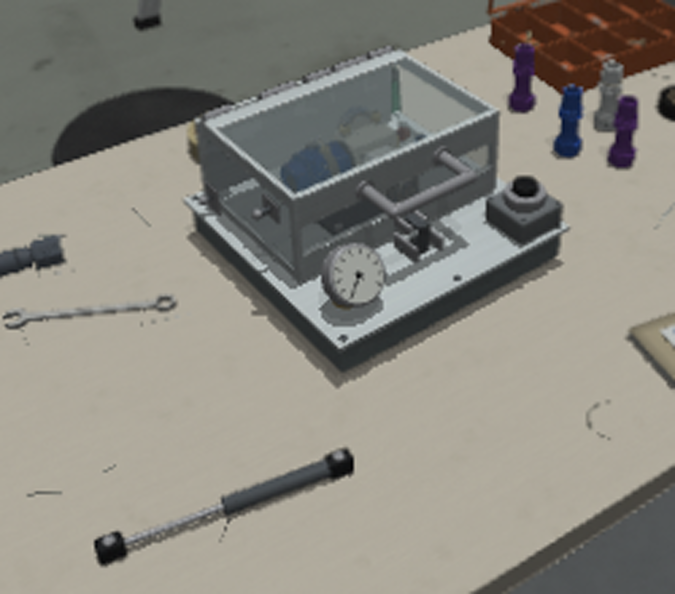

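The top crop shows the stand with the guard shut, turned slightly anticlockwise. The handle bar is at crop (398,314) and the button at (508,320). The scene crop agrees: button at (524,187), gauge on the left, and the fittings and their look-alikes on the right. Next I fit the stand pose from these points.

```bash
cat >> h.py <<'E'
def spose(v): return Ro.from_euler('z',v[2]).as_matrix(),np.array([v[0],v[1],0])
def plan(p0,q0,wps):
    """wps: list of (pos, R or None, n rows, claw); prints rounded rows, tracking rounding"""
    P=np.array(p0,float);Q=Ro.from_quat(q0)
    for pos,Rt,n,claw in wps:
        Ps=P.copy();Qs=Q;Rt=Q if Rt is None else Rt;rv=(Qs.inv()*Rt).as_rotvec();rows=[]
        for i in range(1,n+1):
            tp=Ps+(np.array(pos)-Ps)*i/n;tq=Qs*Ro.from_rotvec(rv*i/n)
            a=np.round(Q.inv().apply(tp-P)/.025,2);b=np.round((Q.inv()*tq).as_rotvec()/.08,2)
            P=P+Q.apply(a*.025);Q=Q*Ro.from_rotvec(b*.08)
            rows.append('['+','.join(f'{x+0:g}' for x in [*a,*b,claw])+']')
        print(','.join(rows),'\n->',P.round(4))
    return P,Q
E
python3 - <<'E'
from h import *
from scipy.optimize import least_squares
ps={n:cam(n) for n in("top","scene")}
B=None
# features in stand frame; pod button position unknown (bx,by)
T=lambda u,v:(120+u/2.6,100+v/2.6)
S=lambda u,v:(120+u/2.7,150+v/2.7)
F=[("top",(-.15,.14,.045),T(273,376)),("top",(-.15,-.14,.045),T(540,353)),
("top",(-.105,0,.12),T(398,314)),("scene",(-.15,.14,.045),S(343,348)),("scene",(-.15,-.14,.045),S(568,229)),("scene",(.13,.14,.045),S(183,198)),
("top",(.11,.12,.142),T(262,97)),("top",(.11,-.12,.142),T(505,80)),
("scene",(-.06,.12,.142),S(293,193)),("scene",(-.06,-.12,.142),S(498,110)),
("top",'b',T(508,321)),("scene",'b',S(524,186))]
def res(v):
    R,t=spose(v);o=[]
    for n,X,uv in F:
        X=np.array((v[3],v[4],.091) if X=='b' else X);o.append(proj(ps[n],R@X+t)[0]-uv)
    return np.array(o)
r=least_squares(lambda v:res(v).ravel(),[.62,.16,.085,-.11,-.1],loss='soft_l1')
v=r.x;print(v.round(4),np.degrees(v[2]));print(res(v).round(1))
R,t=spose(v);print("button",R@[v[3],v[4],.091]+t,"handle",R@[-.105,0,.12]+t)
np.save('v.npy',v)
s=monitor.sense();yaw=v[2]
x=np.array([-np.sin(yaw),np.cos(yaw),0]);y=np.array([np.cos(yaw),np.sin(yaw),0])
D=Ro.from_matrix(np.c_[x,y,[0,0,-1]])
b=R@[v[3],v[4],.091]+t
P,Q=plan(s['eef_pos'],s['tool_rot'],[([.36,-.3,.23],None,12,0),(b+[0,0,.07],D,18,0)])
E
```

```text
[ 0.6137  0.164   0.062  -0.1185 -0.1046] 3.5515050890465396
[[-1.6 -0.8]
 [ 0.5 -0.2]
 [ 0.9 -1. ]
 [-1.5  0.1]
 [ 0.8 -1.1]
 [-0.1  0.1]
 [-0.8  0.8]
 [ 0.5  0. ]
 [ 0.5  2.8]
 [ 0.4  0.8]
 [-0.2 -0.4]
 [ 0.4  0.3]]
button [0.50187614 0.05227764 0.091     ] handle [0.50885777 0.15752791 0.12      ]
[0.65,-0.66,0,0,0,0,0],[0.64,-0.66,0.01,0,0,0,0],[0.65,-0.66,0,0,0,0,0],[0.65,-0.67,0.01,0,0,0,0],[0.65,-0.66,0,0,0,0,0],[0.64,-0.66,0.01,0,0,0,0],[0.65,-0.66,0,0,0,0,0],[0.65,-0.66,0,0,0,0,0],[0.65,-0.66,0.01,0,0,0,0],[0.64,-0.67,0,0,0,0,0],[0.65,-0.66,0.01,0,0,0,0],[0.65,-0.66,0,0,0,0,0] 
-> [ 0.36 -0.3   0.23]
[0.62,-0.57,0.15,0,0,-0.82,0],[0.66,-0.52,0.16,0,0,-0.82,0],[0.7,-0.49,0.15,0,0,-0.83,0],[0.72,-0.43,0.15,0,0,-0.82,0],[0.75,-0.39,0.16,0,0,-0.82,0],[0.77,-0.34,0.15,0,0,-0.82,0],[0.8,-0.28,0.15,0,0,-0.83,0],[0.81,-0.23,0.16,0,0,-0.82,0],[0.82,-0.18,0.15,0,0,-0.82,0],[0.84,-0.12,0.15,0,0,-0.82,0],[0.84,-0.07,0.16,0,0,-0.82,0],[0.84,-0.02,0.15,0,0,-0.83,0],[0.85,0.05,0.15,0,0,-0.82,0],[0.83,0.09,0.16,0,0,-0.82,0],[0.83,0.16,0.15,0,0,-0.82,0],[0.82,0.2,0.15,0,0,-0.83,0],[0.8,0.26,0.16,0,0,-0.82,0],[0.79,0.32,0.15,0,0,-0.82,0] 
-> [0.502  0.0523 0.161 ]
```

>>> {"name": "jog_arm", "arguments": {"plan": [[0.65, -0.66, 0, 0, 0, 0, 0], [0.65, -0.66, 0, 0, 0, 0, 0], [0.65, -0.66, 0, 0, 0, 0, 0], [0.65, -0.66, 0, 0, 0, 0, 0], [0.65, -0.66, 0, 0, 0, 0, 0], [0.65, -0.66, 0, 0, 0, 0, 0], [0.65, -0.66, 0, 0, 0, 0, 0], [0.65, -0.66, 0, 0, 0, 0, 0], [0.65, -0.66, 0, 0, 0, 0, 0], [0.65, -0.66, 0, 0, 0, 0, 0], [0.65, -0.66, 0, 0, 0, 0, 0], [0.65, -0.66, 0, 0, 0, 0, 0]]}}

```text
time: 2.0
eef_pos: [0.3612, -0.2991, 0.2315]
tool_rot: [0.975, 0.222, 0.0, 0.0]
contact_force: [1.2, -0.3, -0.2]
finger_gap: -0.002
finger_force: 0.0
```

>>> {"name": "jog_arm", "arguments": {"plan": [[0.62, -0.57, 0.15, 0, 0, -0.82, 0], [0.66, -0.52, 0.16, 0, 0, -0.82, 0], [0.7, -0.49, 0.15, 0, 0, -0.83, 0], [0.72, -0.43, 0.15, 0, 0, -0.82, 0], [0.75, -0.39, 0.16, 0, 0, -0.82, 0], [0.77, -0.34, 0.15, 0, 0, -0.82, 0], [0.8, -0.28, 0.15, 0, 0, -0.83, 0], [0.81, -0.23, 0.16, 0, 0, -0.82, 0], [0.82, -0.18, 0.15, 0, 0, -0.82, 0], [0.84, -0.12, 0.15, 0, 0, -0.82, 0], [0.84, -0.07, 0.16, 0, 0, -0.82, 0]]}}

```text
time: 2.92
eef_pos: [0.4481, -0.0836, 0.1888]
tool_rot: [0.831, 0.556, 0.0, 0.0]
contact_force: [0.6, -0.2, -0.0]
finger_gap: 0.002
finger_force: 0.0
```

>>> {"name": "jog_arm", "arguments": {"plan": [[0.84, -0.02, 0.15, 0, 0, -0.83, 0], [0.85, 0.05, 0.15, 0, 0, -0.82, 0], [0.83, 0.09, 0.16, 0, 0, -0.82, 0], [0.83, 0.16, 0.15, 0, 0, -0.82, 0], [0.82, 0.2, 0.15, 0, 0, -0.83, 0], [0.8, 0.26, 0.16, 0, 0, -0.82, 0], [0.79, 0.32, 0.15, 0, 0, -0.82, 0], [0, 0, 0, 0, 0, 0, 0], [0, 0, 0, 0, 0, 0, 0]]}}

```text
time: 3.67
eef_pos: [0.5028, 0.0533, 0.1618]
tool_rot: [0.683, 0.73, 0.0, -0.0]
contact_force: [-1.3, -0.6, 0.5]
finger_gap: -0.002
finger_force: 0.0
```

Run:
```python
from h import *
p=cam("wrist");save(p,'w1');s=monitor.sense();print(s['eef_pos'],s['joints'].round(2))
v=np.load('v.npy');R,t=spose(v)
b=R@[v[3],v[4],.091]+t
print("pred button",proj(p,b),"handle ends",proj(p,[R@[-.105,a,.12]+t for a in(.045,0,-.045)]))
for th in("release_button_top","guard_handle"):
    for r in spotter.silhouettes(p,th)[:2]:
        vv,u=np.nonzero(r['mask']);print(th,r['p'],r['bbox'],atz(p,[u.mean(),vv.mean()],.091 if th[0]=='r' else .12))
```

```text
[0.50269142 0.05231313 0.1619607 ] [ 0.15  0.46 -0.49  1.96  0.3   0.79 -0.44]
pred button [[281.86977237 225.72036179]] handle ends [[309.68600606 -38.97831324]
 [307.89468064  55.5276868 ]
 [306.04935564 141.50422865]]
release_button_top 0.57 [264.5, 206.7, 303.1, 245.3] [0.5039356  0.05317145 0.091     ]
guard_handle 0.96 [294.9, 0.0, 394.1, 155.8] [0.51974634 0.13769945 0.12      ]
```

View pics/w1.png

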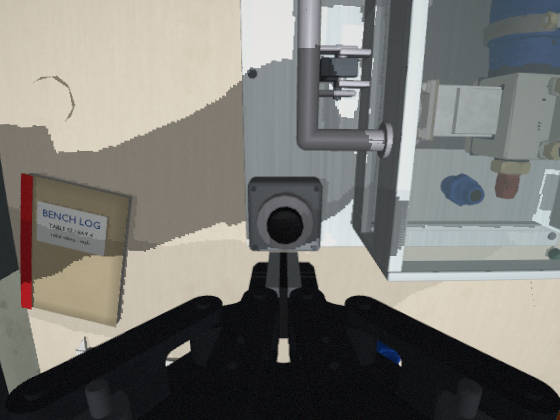

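Wrist view: the button is at (284,226) and the bar is vertical at column 311, both within about 2 mm of the fit. The shut fingertips are narrower than the button. Now I go down.

>>> {"name": "jog_arm", "arguments": {"plan": [[0.04, 0.04, 0.6, 0, 0, 0, 0], [0, 0, 0.7, 0, 0, 0, 0], [0, 0, 0.7, 0, 0, 0, 0], [0, 0, 0.5, 0, 0, 0, 0], [0, 0, 0.1, 0, 0, 0, 0], [0, 0, 0.1, 0, 0, 0, 0], [0, 0, 0.1, 0, 0, 0, 0], [0, 0, 0.1, 0, 0, 0, 0], [0, 0, 0, 0, 0, 0, 0], [0, 0, 0, 0, 0, 0, 0]]}}

```text
time: 4.65
eef_pos: [0.5041, 0.0532, 0.0902]
tool_rot: [0.685, 0.729, 0.0, 0.0]
contact_force: [-0.6, -0.9, 4.3]
finger_gap: -0.002
finger_force: 2.0
```

>>> {"name": "jog_arm", "arguments": {"plan": [[0, 0, 0.08, 0, 0, 0, 0], [0, 0, 0.08, 0, 0, 0, 0], [0, 0, 0, 0, 0, 0, 0]]}}

```text
time: 4.9
eef_pos: [0.5045, 0.0533, 0.0882]
tool_rot: [0.685, 0.729, 0.0, 0.001]
contact_force: [-16.8, -4.4, 57.8]
finger_gap: -0.002
finger_force: 29.2
```

>>> {"name": "jog_arm", "arguments": {"plan": [[0, 0, 0.06, 0, 0, 0, 0], [0, 0, 0, 0, 0, 0, 0]]}}

```text
time: 5.07
eef_pos: [0.5047, 0.0533, 0.0878]
tool_rot: [0.685, 0.729, 0.0, 0.002]
contact_force: [-24.0, -5.2, 87.5]
finger_gap: 0.0
finger_force: 43.2
```

>>> {"name": "jog_arm", "arguments": {"plan": [[0, 0, -0.2, 0, 0, 0, 0], [0, 0, -0.4, 0, 0, 0, 0], [0, 0, -1, 0, 0, 0, 0], [0, 0, -1, 0, 0, 0, 0], [0, 0, -0.6, 0, 0, 0, 0], [0, 0, 0, 0, 0, 0, 0], [0, 0, 0, 0, 0, 0, 0]]}}

```text
time: 5.65
eef_pos: [0.5043, 0.0532, 0.165]
tool_rot: [0.685, 0.729, 0.001, 0.001]
contact_force: [0.3, -0.4, 0.2]
finger_gap: -0.001
finger_force: 0.0
```

Run:
```python
from h import *
p=cam("wrist");s=monitor.sense();print(s['eef_pos'],s['contact_force'])
q=cam("scene")
a=cv2.imread('pics/scene0.png')
b=np.ascontiguousarray(q['color'][:,:,::-1])
c=np.hstack([cv2.resize(x[150:300,175:345],None,fx=2.3,fy=2.3,interpolation=2) for x in(a,b)])
cv2.imwrite('pics/cmp.png',c)
save(p,'w2')
b=np.r_[s['eef_pos'][:2],.091];print(proj(p,b))
for r in spotter.silhouettes(p,'release_button_top')[:2]:
    vv,u=np.nonzero(r['mask']);print(r['p'],r['bbox'],atz(p,[u.mean(),vv.mean()],.091))
```

```text
[0.50385369 0.05311576 0.16423109] [0.25832481 1.18382924 0.21482617]
[[282.4493604  222.92167133]]
0.88 [263.8, 206.4, 300.0, 239.2] [0.50401166 0.05323088 0.091     ]
```

View pics/cmp.png

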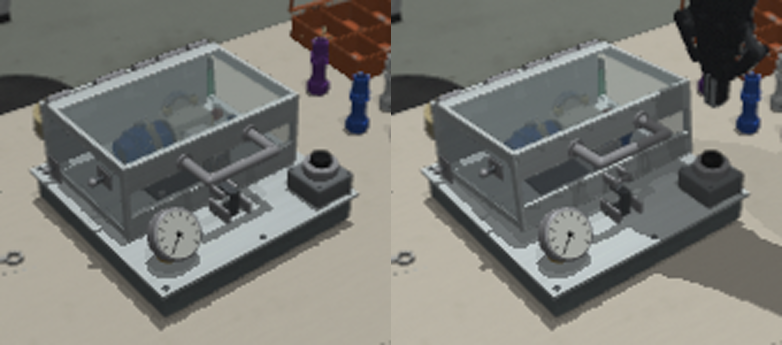

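View pics/w2.png

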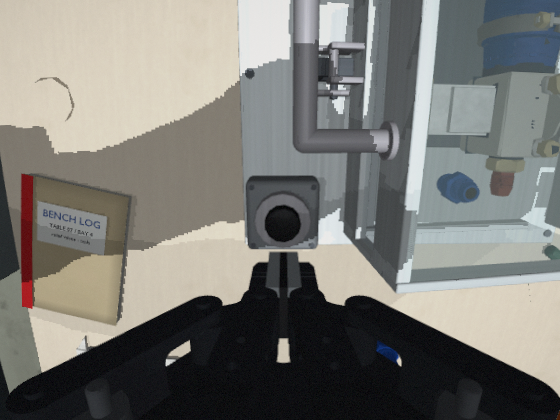

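The right panel shows the guard's front raised off the deck with the bar higher, and the button is back up, so the guard is unlatched. In the wrist view the bar is now at columns 293–317. Next comes planning the grasp.

```bash
cat >> h.py <<'E'
def bar(th,v):
    R,t=spose(v);c,s=np.cos(th),np.sin(th)
    return R@[.11-.215*c-.02*s,0,.14+.215*s-.02*c]+t
E
python3 - <<'E'
from h import *
v=np.load('v.npy');h=bar(.11,v);print("bar",h)
p=cam("wrist");g=cv2.cvtColor(p['color'],cv2.COLOR_RGB2GRAY)
for a in(-.035,-.02,-.005): print(proj(p,h+spose(v)[0]@[0,a,0]))
for row in(40,70,100,125): print(row, g[row,282:330:1].tolist())
print("meas", [atz(p,[305,r],h[2]).round(4) for r in(40,70,110)], atz(p,[305,141],h[2]))
s=monitor.sense();yaw=v[2]
D=Ro.from_matrix(np.c_[[-np.sin(yaw),np.cos(yaw),0],[np.cos(yaw),np.sin(yaw),0],[0,0,-1]])
plan(s['eef_pos'],s['tool_rot'],[(s['eef_pos']+[0,0,.05],D,2,40),([h[0],h[1],.215],D,6,40)])
E
```

```text
bar [0.50796337 0.1574724  0.14372321]
[[305.96349738 122.86990531]]
[[306.52113711  90.61803473]]
[[307.07376534  57.03450997]]
40 [232, 232, 230, 232, 232, 231, 232, 231, 230, 230, 189, 143, 143, 108, 97, 112, 123, 135, 143, 145, 156, 165, 170, 176, 186, 195, 201, 197, 194, 187, 177, 167, 165, 161, 148, 89, 83, 81, 88, 165, 230, 231, 230, 231, 230, 230, 230, 230]
70 [144, 142, 145, 148, 146, 146, 143, 141, 139, 139, 142, 141, 133, 95, 71, 78, 81, 85, 89, 94, 97, 102, 105, 109, 113, 117, 120, 119, 117, 110, 102, 101, 97, 93, 90, 87, 84, 78, 62, 60, 57, 49, 49, 50, 48, 44, 54, 52]
100 [144, 142, 144, 147, 147, 144, 144, 140, 140, 141, 142, 144, 124, 84, 73, 77, 82, 88, 92, 96, 98, 101, 107, 113, 118, 118, 120, 121, 115, 108, 102, 97, 97, 92, 88, 84, 79, 82, 129, 142, 144, 141, 139, 136, 139, 141, 140, 144]
125 [142, 142, 144, 145, 144, 145, 141, 140, 141, 142, 142, 144, 120, 75, 74, 81, 85, 89, 94, 96, 100, 104, 109, 114, 116, 116, 119, 117, 110, 104, 100, 100, 93, 91, 87, 81, 74, 120, 143, 146, 144, 141, 138, 138, 139, 139, 143, 145]
meas [array([0.5067, 0.1598, 0.1437]), array([0.5078, 0.1467, 0.1437]), array([0.5092, 0.1286, 0.1437])] [0.51035583 0.11381162 0.14372321]
[0,0,-1,-0.01,0,0,40],[0,0,-1,-0.01,0,0,40] 
-> [0.5035 0.0532 0.2135]
[0.69,0.07,-0.01,0,0,0,40],[0.69,0.08,-0.01,0,0,0,40],[0.7,0.07,-0.01,0,0,0,40],[0.69,0.07,-0.01,0,0,0,40],[0.69,0.07,-0.01,0,0,0,40],[0.69,0.08,-0.01,0,0,0,40] 
-> [0.508  0.1574 0.215 ]
```

>>> {"name": "jog_arm", "arguments": {"plan": [[0, 0, -1, 0, 0, 0, 40], [0, 0, -1, 0, 0, 0, 40], [0.7, 0.07, 0, 0, 0, 0, 40], [0.7, 0.07, 0, 0, 0, 0, 40], [0.7, 0.07, 0, 0, 0, 0, 40], [0.7, 0.07, 0, 0, 0, 0, 40], [0.7, 0.07, 0, 0, 0, 0, 40], [0.7, 0.07, 0, 0, 0, 0, 40], [0, 0, 0, 0, 0, 0, 40], [0, 0, 0, 0, 0, 0, 40]]}}

```text
time: 6.68
eef_pos: [0.5074, 0.1594, 0.2136]
tool_rot: [0.684, 0.729, -0.0, -0.0]
contact_force: [-0.7, -1.5, -0.5]
finger_gap: 0.467
finger_force: 0.0
```

Run:
```python
from h import *
p=cam("wrist");save(p,'w3');s=monitor.sense();print(s['eef_pos'],s['tool_rot'],s['finger_gap'])
v=np.load('v.npy');h=bar(.11,v)
print([proj(p,h+spose(v)[0]@[0,a,0]) for a in(-.04,0,.04)], h-s['eef_pos'])
```

```text
[0.50752828 0.15850073 0.21365337] [ 6.84664596e-01  7.28858030e-01 -5.37559294e-04 -2.72559440e-04] 0.46762833539504745
[array([[283.82697867, 279.13605934]]), array([[284.01897371, 227.41984095]]), array([[284.22786179, 170.21464806]])] [ 0.00043509 -0.00102833 -0.06993016]
```

View pics/w3.png

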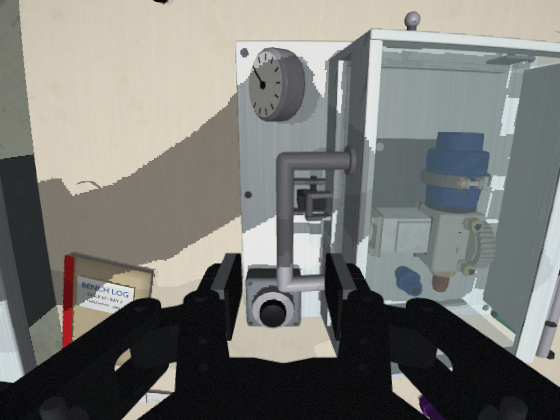

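Run:
```python
from h import *
v=np.load('v.npy');R,t=spose(v)
w=cam("wrist");s=cam("scene")
for z in(.06,.07,.08,.09,.1,.11): 
    print(z,R.T@(atz(w,(318,203),z)-t),R.T@(atz(s,(277,231),z)-t))
```

```text
0.06 [-0.07337578 -0.00491872  0.06      ] [-0.0657706  -0.02104468  0.06      ]
0.07 [-0.07448928 -0.00234547  0.07      ] [-0.07609268 -0.01271304  0.07      ]
0.08 [-0.07560279  0.00022777  0.08      ] [-0.08641476 -0.00438139  0.08      ]
0.09 [-0.07671629  0.00280102  0.09      ] [-0.09673685  0.00395025  0.09      ]
0.1 [-0.07782979  0.00537427  0.1       ] [-0.10705893  0.01228189  0.1       ]
0.11 [-0.07894329  0.00794751  0.11      ] [-0.11738102  0.02061353  0.11      ]
```

The latch top is about 80 mm high, so fingertips at 124 mm clear it. Descending to grip.

>>> {"name": "jog_arm", "arguments": {"plan": [[-0.04, 0.02, 0.8, 0, 0, 0, 40], [0, 0, 0.8, 0, 0, 0, 40], [0, 0, 0.8, 0, 0, 0, 40], [0, 0, 0.6, 0, 0, 0, 40], [0, 0, 0.4, 0, 0, 0, 40], [0, 0, 0.2, 0, 0, 0, 40], [0, 0, 0, 0, 0, 0, 40]]}}

```text
time: 7.42
eef_pos: [0.5081, 0.1572, 0.1237]
tool_rot: [0.685, 0.729, -0.001, -0.0]
contact_force: [-0.5, -0.2, -0.2]
finger_gap: 0.47
finger_force: 0.0
```

>>> {"name": "jog_arm", "arguments": {"plan": [[0, 0, 0, 0, 0, 0, 0], [0, 0, 0, 0, 0, 0, 0], [0, 0, 0, 0, 0, 0, 0], [0, 0, 0, 0, 0, 0, 0], [0, 0, 0, 0, 0, 0, 0], [0, 0, 0, 0, 0, 0, 0]]}}

```text
time: 7.92
eef_pos: [0.5085, 0.1578, 0.1246]
tool_rot: [0.685, 0.729, 0.0, 0.0]
contact_force: [-0.8, -0.3, 0.8]
finger_gap: 0.117
finger_force: 58.4
```

Run:
```python
from h import *
s=monitor.sense();print(s['eef_pos'],s['finger_gap'],s['contact_force'],arm.grip_point_offset)
v=np.load('v.npy');h0=bar(.11,v);off=s['eef_pos']-h0;print(off)
# arc of 60deg in 5 chunks, keep tool orientation
P,Q=s['eef_pos'],s['tool_rot']
w=[(bar(th,v)+off,None,2,0) for th in np.linspace(.11,1.047,18)[1:]]
plan(P,Q,w)
```

```text
[0.50849491 0.15776605 0.1245783 ] 0.11694057648059186 [-0.76259619 -0.28002913  0.77030369] 0.0187
[ 0.00053154  0.00029365 -0.01914491]
[0,0.01,-0.24,0,0,0,0],[0,0.01,-0.24,0,0,0,0] 
-> [0.509  0.1578 0.1366]
[0,0.02,-0.23,0,0,0,0],[0,0.03,-0.24,0,0,0,0] 
-> [0.5102 0.1579 0.1483]
[0,0.04,-0.23,0,0,0,0],[0,0.03,-0.24,0,0,0,0] 
-> [0.512  0.158  0.1601]
[0,0.05,-0.23,0,0,0,0],[0,0.05,-0.23,0,0,0,0] 
-> [0.5145 0.1581 0.1716]
[0,0.06,-0.23,0,0,0,0],[0,0.07,-0.23,0,0,0,0] 
-> [0.5177 0.1583 0.1831]
[0,0.07,-0.23,0,0,0,0],[0,0.08,-0.23,0,0,0,0] 
-> [0.5214 0.1586 0.1946]
[0,0.09,-0.22,0,0,0,0],[0,0.08,-0.22,0,0,0,0] 
-> [0.5257 0.1588 0.2056]
[0,0.1,-0.22,0,0,0,0],[0,0.1,-0.21,0,0,0,0] 
-> [0.5307 0.1591 0.2163]
[0,0.11,-0.21,0,0,0,0],[0,0.11,-0.21,0,0,0,0] 
-> [0.5361 0.1595 0.2268]
[0,0.12,-0.2,0,0,0,0],[0,0.13,-0.21,0,0,0,0] 
-> [0.5424 0.1599 0.2371]
[0,0.13,-0.2,0,0,0,0],[0,0.14,-0.19,0,0,0,0] 
-> [0.5491 0.1603 0.2468]
[0,0.14,-0.19,0,0,0,0],[0,0.14,-0.19,0,0,0,0] 
-> [0.5561 0.1607 0.2564]
[0,0.16,-0.18,0,0,0,0],[0,0.15,-0.18,0,0,0,0] 
-> [0.5638 0.1612 0.2654]
[0,0.17,-0.17,0,0,0,0],[0,0.16,-0.18,0,0,0,0] 
-> [0.5721 0.1617 0.2741]
[0,0.17,-0.16,0,0,0,0],[0,0.18,-0.16,0,0,0,0] 
-> [0.5808 0.1622 0.2821]
[0,0.18,-0.16,0,0,0,0],[0,0.18,-0.15,0,0,0,0] 
-> [0.5898 0.1628 0.2899]
[0,0.19,-0.14,0,0,0,0],[0,0.19,-0.15,0,0,0,0] 
-> [0.5992 0.1634 0.2971]
```

Bar gripped at 58 N. Now I raise it along the arc.

>>> {"name": "jog_arm", "arguments": {"plan": [[0, 0.01, -0.24, 0, 0, 0, 0], [0, 0.01, -0.24, 0, 0, 0, 0], [0, 0.02, -0.23, 0, 0, 0, 0], [0, 0.03, -0.24, 0, 0, 0, 0], [0, 0.04, -0.23, 0, 0, 0, 0], [0, 0.03, -0.24, 0, 0, 0, 0], [0, 0.05, -0.23, 0, 0, 0, 0], [0, 0.05, -0.23, 0, 0, 0, 0]]}}

```text
time: 8.58
eef_pos: [0.5141, 0.1581, 0.1718]
tool_rot: [0.685, 0.729, -0.0, -0.0]
contact_force: [-2.4, 0.8, -5.3]
finger_gap: 0.116
finger_force: 58.6
```

>>> {"name": "jog_arm", "arguments": {"plan": [[0, 0.06, -0.23, 0, 0, 0, 0], [0, 0.07, -0.23, 0, 0, 0, 0], [0, 0.07, -0.23, 0, 0, 0, 0], [0, 0.08, -0.23, 0, 0, 0, 0], [0, 0.09, -0.22, 0, 0, 0, 0], [0, 0.08, -0.22, 0, 0, 0, 0], [0, 0, 0, 0, 0, 0, 0]]}}

```text
time: 9.17
eef_pos: [0.5249, 0.1587, 0.2062]
tool_rot: [0.685, 0.729, -0.001, -0.0]
contact_force: [-10.6, 0.3, 0.3]
finger_gap: 0.118
finger_force: 59.0
```

>>> {"name": "jog_arm", "arguments": {"plan": [[0, 0.08, -0.22, 0, 0, 0, 0], [0, 0.09, -0.22, 0, 0, 0, 0], [0, 0.11, -0.21, 0, 0, 0, 0], [0, 0.11, -0.21, 0, 0, 0, 0], [0, 0.12, -0.2, 0, 0, 0, 0], [0, 0.13, -0.21, 0, 0, 0, 0], [0, 0.13, -0.2, 0, 0, 0, 0], [0, 0.14, -0.19, 0, 0, 0, 0]]}}

```text
time: 9.83
eef_pos: [0.5468, 0.1601, 0.2473]
tool_rot: [0.685, 0.729, -0.002, -0.001]
contact_force: [-17.3, -0.1, 4.3]
finger_gap: 0.116
finger_force: 59.0
```

>>> {"name": "jog_arm", "arguments": {"plan": [[0, 0.13, -0.19, 0, 0, 0, 0], [0, 0.14, -0.19, 0, 0, 0, 0], [0, 0.16, -0.18, 0, 0, 0, 0], [0, 0.15, -0.18, 0, 0, 0, 0], [0, 0, 0, 0, 0, 0, 0]]}}

```text
time: 10.25
eef_pos: [0.5614, 0.1611, 0.2668]
tool_rot: [0.685, 0.729, -0.001, -0.001]
contact_force: [-22.6, -3.1, 14.3]
finger_gap: 0.109
finger_force: 59.4
```

>>> {"name": "jog_arm", "arguments": {"plan": [[0, -0.03, -0.04, 0, 0, 0, 0], [0, 0, 0, 0, 0, 0, 0]]}}

```text
time: 10.42
eef_pos: [0.5615, 0.1611, 0.267]
tool_rot: [0.685, 0.729, -0.0, -0.0]
contact_force: [-9.4, 0.1, 2.6]
finger_gap: 0.112
finger_force: 59.4
```

>>> {"name": "jog_arm", "arguments": {"plan": [[0, 0.15, -0.17, 0, 0, 0, 0], [0, 0.15, -0.18, 0, 0, 0, 0], [0, 0.16, -0.17, 0, 0, 0, 0], [0, 0.17, -0.17, 0, 0, 0, 0], [0, 0, 0, 0, 0, 0, 0]]}}

```text
time: 10.83
eef_pos: [0.5781, 0.1621, 0.2846]
tool_rot: [0.685, 0.729, 0.0, -0.0]
contact_force: [-7.9, 0.1, 1.3]
finger_gap: 0.118
finger_force: 59.0
```

Run:
```python
from h import *
from scipy.optimize import least_squares
v=np.load('v.npy');R,t=spose(v)
e=np.array([[.5085,.1246],[.5141,.1718],[.5249,.2062],[.5468,.2473],[.5615,.2670],[.5781,.2846]])+[0,.0187]
r0=np.hypot(.215,.02);H=(R@[.11,0,.14]+t)
f=least_squares(lambda c:np.hypot(*(e-c).T)-r0,[H[0],.14])
ang=lambda d:np.arctan2(d[1],-d[0])+np.arctan2(.02,.215)
print("hinge",H,"fit",f.x,f.fun.round(4))
for c in(f.x,(H[0],.14)): print([round(np.degrees(ang(x-c)),2) for x in e])
tops={n:cam(n) for n in("top","scene")}
for n,p in tops.items():
    save(p,n+'5')
a=[cv2.resize(tops[n]['color'][y:y+170,x:x+170,::-1],(510,510),interpolation=2)[:, :395] for n,x,y in(("top",205,100),("scene",190,120))]
# guard outline at candidate angles
def gp(X,th):
    c,s=np.cos(th),np.sin(th);d=np.array(X)-[.11,0,.14];return R@np.array([.11+d[0]*c+d[2]*s,d[1],.14-d[0]*s+d[2]*c])+t
b=[]
for n,x,y in(("top",205,100),("scene",190,120)):
    im=np.ascontiguousarray(cv2.resize(tops[n]['color'][y:y+170,x:x+130,::-1],None,fx=3,fy=3,interpolation=2))
    for deg,col in((50,(0,0,255)),(54,(0,255,0))):
        L=[gp(q,np.radians(deg)) for q in((.11,.12,.142),(-.06,.12,.142),(-.06,-.12,.142),(.11,-.12,.142))]
        cv2.polylines(im,[np.int32((proj(tops[n],L)-[x,y])*3)],True,col,1)
    b.append(im)
cv2.imwrite('pics/ang.png',np.hstack(b))
```

```text
hinge [0.72344487 0.17084625 0.14      ] fit [0.72485607 0.14436938] [ 0.0004 -0.0002 -0.0004 -0.0003  0.0001  0.0004]
[np.float64(5.03), np.float64(17.66), np.float64(27.25), np.float64(39.65), np.float64(46.18), np.float64(52.6)]
[np.float64(6.19), np.float64(18.88), np.float64(28.47), np.float64(40.81), np.float64(47.29), np.float64(53.64)]
```

View pics/ang.png

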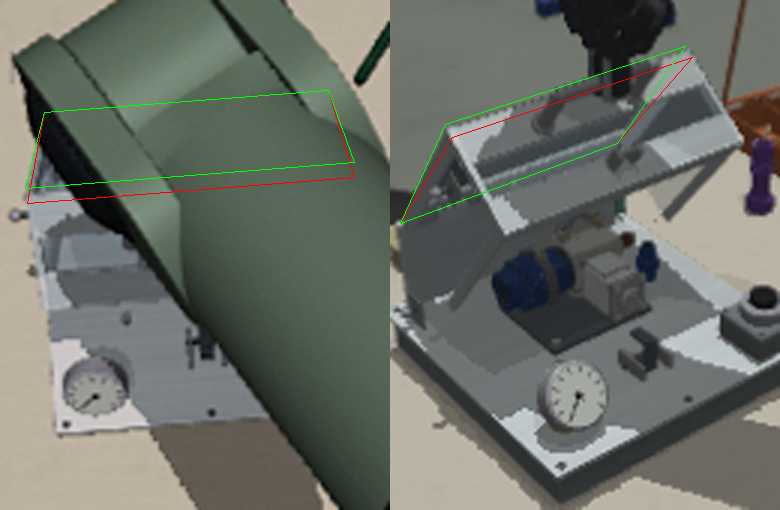

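The outlines drawn at 50° (red) and 54° (green) bracket the guard's front top edge, near (447,128) and (688,51). Together with the arc fit, that gives about 53°, so 7° more is needed.

>>> {"name": "jog_arm", "arguments": {"plan": [[0, 0.16, -0.14, 0, 0, 0, 0], [0, 0.16, -0.14, 0, 0, 0, 0], [0, 0.17, -0.13, 0, 0, 0, 0], [0, 0.17, -0.13, 0, 0, 0, 0], [0, 0.16, -0.12, 0, 0, 0, 0], [0, 0, 0, 0, 0, 0, 0], [0, 0, 0, 0, 0, 0, 0]]}}

```text
time: 11.52
eef_pos: [0.5977, 0.1634, 0.3013]
tool_rot: [0.685, 0.729, -0.0, -0.0]
contact_force: [-14.2, -0.3, 11.7]
finger_gap: 0.114
finger_force: 59.2
```

Run:
```python
from h import *
v=np.load('v.npy');R,t=spose(v);s=monitor.sense();print(s['eef_pos'],s['contact_force'],s['qd'].round(4))
ang=lambda d:np.degrees(np.arctan2(d[1],-d[0])+np.arctan2(.02,.215))
e=s['eef_pos'][[0,2]]+[0,.0187]
for c in((.72486,.14437),(.72345,.14)): print(ang(e-c))
def gp(X,th):
    c,s=np.cos(th),np.sin(th);d=np.array(X)-[.11,0,.14];return R@np.array([.11+d[0]*c+d[2]*s,d[1],.14-d[0]*s+d[2]*c])+t
p=cam("scene");x,y=185,105
im=np.ascontiguousarray(cv2.resize(p['color'][y:y+110,x:x+130,::-1],None,fx=5,fy=5,interpolation=2))
for deg,col in((57,(0,0,255)),(60,(0,255,0)),(63,(255,0,0))):
    L=[gp(q,np.radians(deg)) for q in((.11,.12,.142),(-.06,.12,.142),(-.06,-.12,.142),(.11,-.12,.142))]
    cv2.polylines(im,[np.int32((proj(p,L)-[x,y]+.5)*5)],False,col,1)
cv2.imwrite('pics/ang2.png',im)
```

```text
[0.59765448 0.16339703 0.30134   ] [-14.22995561  -0.31956642  11.65216421] [ 0.0006 -0.0013  0.0008  0.0075 -0.0008 -0.0014  0.0005]
59.405632602484154
60.372208473612
```

View pics/ang2.png

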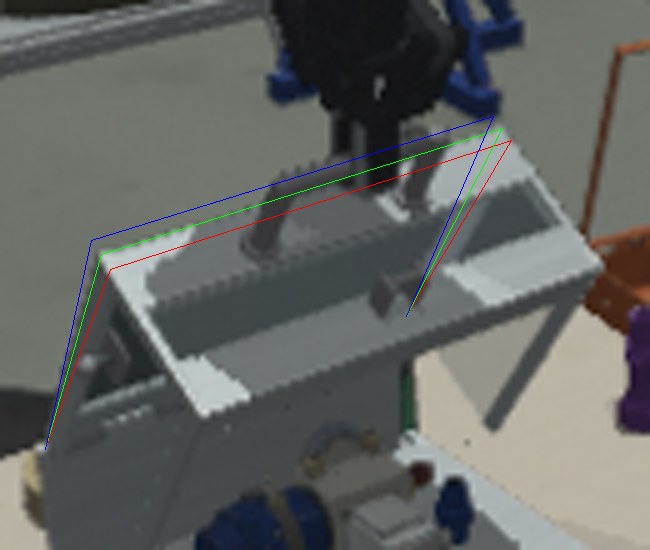

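The front top edge lies on the green 60° line, with corners near (100,256) and (502,130), and the arc estimates read 59.4–60.4°. I ease the small radial load, let it settle and hand in.

>>> {"name": "jog_arm", "arguments": {"plan": [[0, -0.01, -0.03, 0, 0, 0, 0], [0, 0, 0, 0, 0, 0, 0], [0, 0, 0, 0, 0, 0, 0], [0, 0, 0, 0, 0, 0, 0], [0, 0, 0, 0, 0, 0, 0], [0, 0, 0, 0, 0, 0, 0]]}}

```text
time: 12.07
eef_pos: [0.5977, 0.1633, 0.3014]
tool_rot: [0.685, 0.729, -0.0, -0.0]
contact_force: [-7.4, -0.6, 4.2]
finger_gap: 0.113
finger_force: 59.4
```

```bash
python3 -c "
from h import *
s=monitor.sense();print(s['eef_pos'],s['contact_force'],abs(s['qd']).max(),s['finger_force'])
e=s['eef_pos'][[0,2]]+[0,.0187]
for c in((.72486,.14437),(.72345,.14)): d=e-c;print(np.degrees(np.arctan2(d[1],-d[0]))+5.31)
print(arm.job_done())"
```

```text
[0.59765798 0.16333122 0.30143703] [-7.40742823 -0.5706139   4.22535562] 0.0023233385857366518 59.424371123313904
59.41686491877339
60.38290480525381
the job is handed in; nothing more can be done
None
```

I pressed the button fully down and let it come back up, which unlatched the guard; the arm now holds the guard still by its handle at about 60° (estimates 59.4–60.4°), and the job was handed in at about 12 s. The button press went harder than needed, peaking at about 88 N at the fingertips.

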